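# Feel out the free play of a feed slide and tally it

### The job

Check the feed slide's nut for free play: take the carriage by its upright handle and ease it first towards the handwheel end and then the other way, each time gently and only until the screw clearly pushes back (about 5 N held for half a second; 15 N would strain it), so that the two brass riders are left marking how far it goes. If the play is more than 16 mm, move the tally slider fully to the end with the round stud, otherwise fully to the end with the square bar. Leave the carriage standing near the middle of its play, touching neither rider, and leave the bottle, spool and wax block around the work where they are.

Things in the scene. Friction and masses are not known exactly. Their poses are not given: they have to be found in the camera images.
- bed: Fixed feed slide: dark steel plate 120 x 330 x 12 mm on the bench with two guide rods above. Origin on the bench under the carriage's middle position; +y is the sliding direction and points to the handwheel end, z up. The plate spans y = -135 to +195 mm; end plates 48 mm high stand at y = +-105 mm. A thin rod with two brass riders runs along x = -49 mm.
- thrust_box: Grey box 60 x 50 x 56 mm with a small black handwheel, fixed at the bed's +y end, origin 145 mm along bed y, 12 mm above the bench. It holds the lead screw, whose nut is hidden inside the carriage. When the carriage meets the nut the screw gives like a spring, 8 N per mm, at most 4 mm. 3 to 8 N is a clear resistance; over 15 N strains it.
- carriage (a joint): Carriage position along bed y (m), 0 at the bed's origin; starts within 1.5 mm of 0. Runs freely (drag 0.6 N, 0.6 N more while pushing a rider, plus 4 to 6 N per m/s) until it meets the hidden nut: 4 to 18 mm from 0 towards the handwheel, 3 to 8 mm the other way, new each time and not visible. The free play, 7 to 26 mm, is the distance between these meetings.
- handle_top (a point): Middle of the top of the carriage's upright dark wooden handle, 103 mm above the bench (carriage at bed x = 0). The handle is a block 14 mm thick (bed's x) by 32 mm long (bed's y), free from 54 mm to 103 mm above the bench; best taken across its 14 mm thickness. The carriage under it is a grey block 78 x 62 mm, top at 50 mm.
- tab (a point): Centre of the small aluminium tab, 10 mm wide along the bed's y, that sticks out of the carriage's side (bed's -x) 30 mm above the bench, in the middle of the carriage. It pushes the riders outwards.
- rider_wheel_face (a point): Inner face (towards the tab) of the brass rider on the handwheel side; rider 12 x 8 x 14 mm with a thin fin, top 47 mm above the bench. It starts at bed y = +7.5 mm (2.5 mm clear of a centred tab), is pushed outwards by the tab and stays by friction where it is left. Axes as the bed's.
- rider_free_face (a point): Inner face of the other brass rider, starts at bed y = -7.5 mm, pushed outwards (-y) by the tab. The distance between the two rider faces minus the tab's 10 mm is the travel that the carriage has made.
- tally_base: Fixed aluminium track of the tally slider, 40 x 120 x 14 mm, origin at the centre of its underside; slider runs along its y. A round stud (12 mm across, 7 mm high) stands on its +y end at y = +53 mm, a square-edged bar (30 x 9 mm, 7 mm high) on its -y end at y = -53 mm.
- tally (a joint): Position of the tally slider (m): 0 fully at the end with the square bar, 0.07 fully at the end with the round stud; starts between 0.028 and 0.042. Moves with 1.5 N friction and stays.
- tally_top (a point): Middle of the top of the black tally slider grip, a block 28 mm (track's x) by 20 mm (track's y), 40 mm high; top 54 mm above the bench.
- dye_bottle: Black and white squeeze bottle, 42 mm across, 136 mm high, standing loose; origin at the centre of its foot. Bystander.
- spool: Thread spool, 52 mm across, 86 mm high, standing loose; origin at the centre of its foot. Bystander.
- wax: Yellow wax block 36 x 56 x 22 mm lying loose; origin at the centre of its underside. Bystander.
Things that resemble listed ones, but are neither listed nor needed, are in the scene too. What is shaped like the tally_base but turquoise is not meant.

How it is judged:
On the way, in this order (a step that is already met when the one before it is completed fails the run):
1. the carriage is pressed towards the handwheel until the screw resists with more than 2 N (contact force between carriage and thrust_box above 2 N and value of joint carriage above 0.003 m), for 0.2 s.
2. then the carriage is pressed the other way until the screw resists with more than 2 N (contact force between carriage and thrust_box above 2 N and value of joint carriage below -0.002 m), for 0.2 s.
At the end, for the whole second after the job is handed in: The tally slider is within 6 mm of the end that fits the play: round stud if the travel marked by the riders is over 15 mm, square bar if under 18.5 mm (between these either is accepted; limit 16 mm plus the screw's give). The carriage is at rest with its tab at least 1.5 mm clear of both riders (((y of rider_wheel_face in the frame of rider_free_face above 0.025 m and value of joint tally above 0.064 m) or (y of rider_wheel_face in the frame of rider_free_face below 0.0285 m and value of joint tally below 0.006 m)) and y of tab in the frame of rider_wheel_face below -0.0065 m and y of tab in the frame of rider_free_face above 0.0065 m and velocity of joint carriage between -0.01 and 0.01 m/s); the robot touches nothing.
It fails at once if the carriage is pressed on the nut with more than 15 N (contact force between carriage and thrust_box above 15 N).
It fails at once if the bottle, spool or wax block is shifted by more than 15 mm or tipped (distance of any of dye_bottle, spool, wax from where it was at the start of the episode above 0.015 m or angle between any of dye_bottle, spool, wax's own z axis and vertical above 0.3 rad).
It also fails if it takes over 72 s, if anything falls off the work surface, if the arm or the gripper's body presses on something with over 40 N, if the wrist force passes 120 N, or if a joint passes its speed limit or range.

### The arm

A 6-joint arm with a two-finger parallel gripper is mounted at the origin on a cart in front of the work surface, level with it; the furniture and walls round the work are solid. World frame = base frame: x ahead of the robot, y to its left, z up, the work surface at z = 0. Lengths are in m, angles in rad, forces in N, time in s.
With the tool pointing down it reaches from about 0.3 to 0.775 m from the base axis. Payload 14.6 kg.
Tool frame: the origin (TCP) lies between the finger pads; the fingertips stand 8 mm ahead of it and the grasp point (between the pads) lies 11 mm behind it (ctrl.tip_reach is the distance from the TCP to the fingertips, in m); y points along the fingers, z is the direction in which the jaws open and shut, and the axes are right-handed (so a half turn about y gives the same grasp; the last joint's range is limited). The gripper opens to 94 mm and grips with 3 to 60 N. Pads are 16 mm wide; open, the fingers measure 119 mm over their backs; the gripper's body (75 mm by 177 mm) begins 78 mm behind the grasp point.
Start: joints at [1.087, 0.3, 1.521, -0, 1.321, -0.067], TCP at [0.223, 0.503, 0.213] pointing down, gripper open.
Joint ranges: [-3.03, 3.03], [-0.79, 2.21], [0.23, 2.52], [-1.04, 4.18], [0, 3.07], [-2.55, 2.55]. Speed limits (rad/s): [2.22, 2.22, 2.57, 3.14, 3.14, 3.14].

### API

Orientations are given as [roll, pitch, yaw] about the fixed x, y, z axes, in that order (R = Rz(yaw) Ry(pitch) Rx(roll)).
In Python, from station import ctrl gives the robot as it stands.
- The arm moves only by the tool play_rows, never from a script. Its arguments are lists of equal length, an entry for each row: "twist": the turn, a rotation vector about the world's x, y, z as a fraction of full scale, a list of three; "travel": the shift along the world's x, y, z as a fraction of full scale, a list of three; "grip": the gripper's target within -1 to 1 (shut at 1, half-way at 0, fully open at -1). A call has 1 to 12 rows; each row shifts and turns the commanded pose from where the row before left it; what a row does not reach is not made up. Full scale, the value 1, is 5 cm for a shift and 90 degrees for a turn. A row lasts 1/10 s, in which the tool goes at most 50 mm and 8.59 degrees, less where a joint would pass 70% of its speed; a pose out of reach is approached as far as the arm can. A call with a number of a shift or a turn outside -1 to 1 is refused whole. A call with a gripper value outside its range is refused whole. The fingers move at their own pace and stop on an object; "force" is the grip in N (left out, the last holds). Time passes only in rows, so rows that do not move let the fingers close. It gives the time, the measured TCP pose, the force and the opening at its end, in the units of the state.
- ctrl.get_obs(): the state, without advancing time (a new reading comes with each control period).
- ctrl.camera(name): name is "scene" or "top" or "wrist"; returns a dict with "img" (384x512x3 uint8, red, green, blue), "vfov" (degrees; the focal length in pixels is half the picture's height over the tangent of half this angle, whatever the lens; pixels are square), "cx", "cy" (the principal point, pixels), "rvec" (rotation vector, rad) and "tvec" (3), from world to camera coordinates, as OpenCV has them. Camera axes: x right, y down, z forward; pixel columns grow to the right and rows downward; lengths in m; the calibration is good to about 2 mm. A picture is of the moment at which its call begins. There is no depth.
- ctrl.hand_in(): hands the job in, once; it reports no verdict.
Trained networks look in a picture, given as the dict that the camera call returned (one of the last four; its "shot" number tells which), for a name from the list of things; names that differ only in an ending like _2 or _b are one class to them, and where a whole thing is asked for, a point or a joint stands for the part that bears it (a point fixed in the world has none). Each returns a list of dicts, best first, with "confidence" (0 to 1); they miss things now and then, are a little off and sometimes report something else, mostly with a low value. They report only what shows in the picture. A call takes as long as a camera call. They do not tell look-alikes from the thing itself.
- ctrl.boxes_of(name, picture): "point" ([column, row] in pixels, amid what is visible of it).
- ctrl.trace(name, picture): "pixels" (384x512 bool, what is visible of it) and "point" ([column, row] in pixels, amid what is visible of it).
The state is a dict: "time_s": time; "qpos": joint angles; "joint_vel": joint speeds; "tau": joint torques, N m; "ee_pos": TCP position; "eef_rot": TCP orientation; "force": force on the tool from outside, world axes, zero at the start; "moment": the same for the moment, N m; "grip_width": finger opening in m.
Only numpy, scipy, OpenCV 4.12 (cv2) and the standard library are available. Lean on these libraries where they do the work, as an engineer would, in place of code of your own. Each camera call takes 0.05 s, during which the arm holds its last target.

## Working session

There is one attempt and no reset: what is moved stays moved. The work goes in short steps, Python scripts to look and compute and a tool call to move; the robot and the scene stay as the last step left them, time stands still between calls to the robot, and variables do not carry over. Pictures are saved under pics/ and viewed, and the job is handed in when it is done.

Besides the shell and the picture viewer there is one more tool, called after "Emit:" in YAML: its name, and indented under it one key for each argument. play_rows: Moves the arm, as the interface text tells. Its arguments: {"type":"object","properties":{"twist":{"type":"array"},"travel":{"type":"array"},"grip":{"type":"array"},"force":{"type":"number"}},"required":["twist","travel","grip"]}

```bash
ls; mkdir -p pics; cat > h.py <<'E'
import numpy as np,cv2
from station import ctrl
def save(n,p): cv2.imwrite(f'pics/{n}.png',cv2.cvtColor(p['img'],cv2.COLOR_RGB2BGR))
def K(p):
    h,w=p['img'].shape[:2]; f=h/2/np.tan(np.radians(p['vfov'])/2)
    return np.array([[f,0,p['cx']],[0,f,p['cy']],[0,0,1]])
def toz(p,px,z):
    R,_=cv2.Rodrigues(np.array(p['rvec'],float)); t=np.array(p['tvec'],float).ravel()
    c=-R.T@t; d=R.T@np.linalg.inv(K(p))@np.array([px[0],px[1],1.]); s=(z-c[2])/d[2]; return c+s*d
def proj(p,X): return cv2.projectPoints(np.array(X,float).reshape(-1,3),np.array(p['rvec'],float),np.array(p['tvec'],float),K(p),None)[0].reshape(-1,2)
E
python3 - <<'E'
from h import *
o=ctrl.get_obs();print(o)
for n in ['scene','top','wrist']:
    p=ctrl.camera(n);save(n+'0',p)
    print(n,p['vfov'],p['cx'],p['cy'],p['rvec'],p['tvec'])
    for k in ['bed','thrust_box','carriage','handle_top','tab','rider_wheel_face','rider_free_face','tally_base','tally_top','tally','dye_bottle','spool','wax']:
        print(k,[(np.round(d['point']).tolist(),round(d['confidence'],2)) for d in ctrl.boxes_of(k,p)[:3]])
E
```

```text
pics
{'time_s': 0.0, 'qpos': array([ 1.08741480e+00,  3.00478655e-01,  1.52158057e+00, -1.30057740e-05,
        1.32071042e+00, -6.66143578e-02]), 'joint_vel': array([ 8.63990581e-04,  6.93816686e-04, -9.18666197e-04, -1.71939938e-05,
        8.98594479e-04,  1.36540985e-03]), 'tau': array([ 6.63431565e-04, -5.31815815e+01, -3.52724719e+01,  7.09097763e-02,
        2.45465885e-02, -1.37201005e-04]), 'ee_pos': array([0.22253691, 0.50268777, 0.2128824 ]), 'eef_rot': array([-1.57197154e+00,  6.57769861e-05, -4.16763985e-01]), 'force': array([-0.02411164,  0.74678903, -0.63748506]), 'moment': array([-0.0116232 ,  0.02358299,  0.02186984]), 'grip_width': 0.09389091651722468}
scene 49.438105849198735 254.17602864709824 185.6929847378613 [ 1.35635046 -2.17810786  0.91792116] [0.20012162 0.43989778 1.1037592 ]
bed []
thrust_box []
carriage []
handle_top []
tab [([215.0, 166.0], 0.25)]
rider_wheel_face []
rider_free_face []
tally_base []
tally_top []
tally []
dye_bottle [([214.0, 165.0], 0.56)]
spool [([356.0, 178.0], 0.58)]
wax []
top 49.81804773433704 251.12027879178603 192.58095981209792 [ 2.16863778 -2.20157568  0.05686573] [-0.03874169  0.54208264  1.12886399]
bed [([199.0, 187.0], 0.67)]
thrust_box [([157.0, 177.0], 0.81)]
carriage [([203.0, 186.0], 0.82)]
handle_top [([207.0, 184.0], 0.92), ([154.0, 178.0], 0.45)]
tab [([204.0, 186.0], 0.58)]
rider_wheel_face [([205.0, 185.0], 0.46)]
rider_free_face []
tally_base [([311.0, 215.0], 0.94), ([323.0, 263.0], 0.59)]
tally_top [([334.0, 266.0], 0.39)]
tally [([314.0, 210.0], 0.58)]
dye_bottle [([231.0, 109.0], 0.66)]
spool [([388.0, 215.0], 0.78)]
wax [([335.0, 154.0], 0.68)]
wrist 62.14469034354548 248.90816123640624 192.75074712630285 [-2.45545139 -1.5968047  -0.19732521] [-0.54932855 -0.02471956  0.39064948]
bed []
thrust_box []
carriage []
handle_top []
tab []
rider_wheel_face []
rider_free_face []
tally_base []
tally_top []
tally []
dye_bottle []
spool []
wax []
```

```bash
python3 -c "
import cv2
a=cv2.imread('pics/top0.png');cv2.imwrite('pics/top0z.png',cv2.resize(a[80:300,100:420],None,fx=2.5,fy=2.5,interpolation=3))"
```

```text
(no output)
```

View pics/scene0.png

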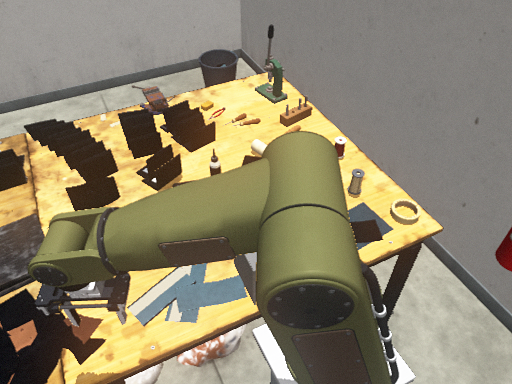

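View pics/top0.png

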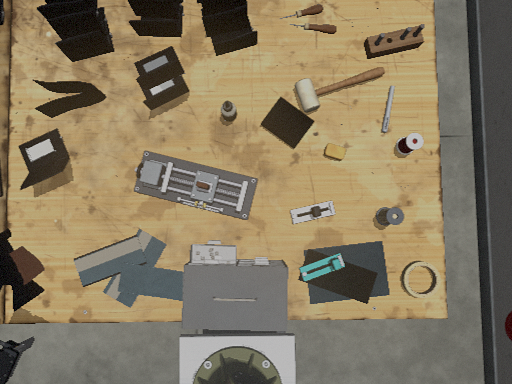

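```bash
sleep 1
```

```text
(no output)
```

View pics/top0z.png

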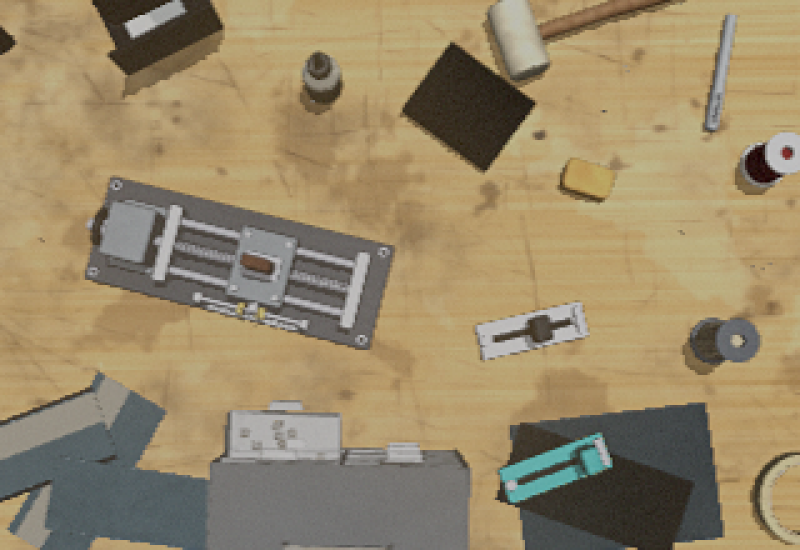

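```bash
python3 - <<'E'
from h import *
p=ctrl.camera('top')
T=lambda u,v:(u/2.5+100,v/2.5+80)
for q in [(112,178),(395,245),(368,350),(86,280)]: print('plate',toz(p,T(*q),.012).round(4))
for q in [(476,322),(584,301),(588,336),(484,360)]: print('tally',toz(p,T(*q),.014).round(4))
print('handle',toz(p,T(257,261),.103).round(4))
print('tallytop',toz(p,T(542,323),.054).round(4), 'stud',toz(p,T(487,340),.02),'bar',toz(p,T(578,318),.02))
print('bottle',toz(p,T(322,95),.0),'spool',toz(p,T(712,345),.0),'wax',toz(p,T(588,178),.02))
img=cv2.resize(p['img'][:,:,::-1][140:260,130:350],None,fx=3.6,fy=3.6,interpolation=2);cv2.imwrite('pics/z1.png',img)
E
```

```text
plate [0.6627 0.2498 0.012 ]
plate [ 0.5821 -0.0666  0.012 ]
plate [ 0.4658 -0.0349  0.012 ]
plate [0.5484 0.2787 0.012 ]
tally [ 0.495  -0.1549  0.014 ]
tally [ 0.5164 -0.2748  0.014 ]
tally [ 0.4777 -0.2782  0.014 ]
tally [ 0.4529 -0.1629  0.014 ]
handle [0.559 0.076 0.103]
tallytop [ 0.492  -0.2219  0.054 ] stud [ 0.47487078 -0.16607368  0.02      ] bar [ 0.49755088 -0.26659128  0.02      ]
bottle [0.7559247  0.01358514 0.        ] spool [ 0.46566186 -0.41871726  0.        ] wax [ 0.65260702 -0.28180747  0.02      ]
```

View pics/z1.png

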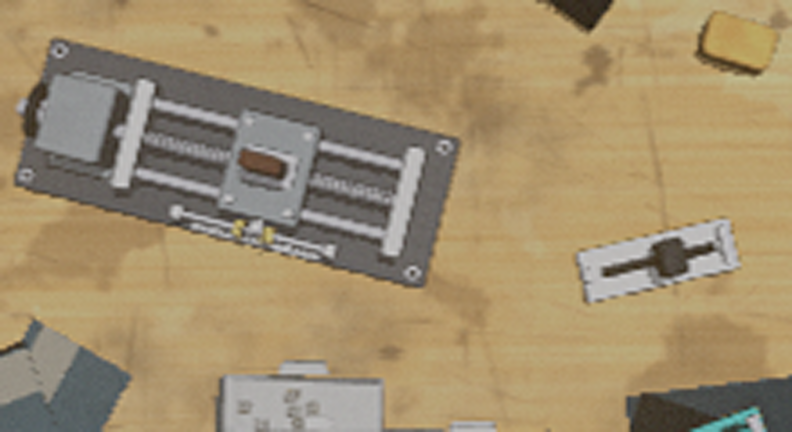

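Emit:
play_rows:
  twist:
    - [0, 0, -0.0448]
    - [0, 0, -0.0448]
    - [0, 0, -0.0448]
    - [0, 0, -0.0448]
    - [0, 0, -0.0448]
    - [0, 0, -0.0448]
    - [0, 0, -0.0448]
    - [0, 0, -0.0448]
    - [0, 0, -0.0448]
    - [0, 0, -0.0448]
  travel:
    - [0.32, -0.42, 0]
    - [0.32, -0.42, 0]
    - [0.32, -0.42, 0]
    - [0.32, -0.42, 0]
    - [0.32, -0.42, 0]
    - [0.32, -0.42, 0]
    - [0.32, -0.42, 0]
    - [0.32, -0.42, 0]
    - [0.32, -0.42, 0]
    - [0.32, -0.42, 0]
  grip: [-1, -1, -1, -1, -1, -1, -1, -1, -1, -1]

```text
time_s: 3.15
ee_pos: [0.3832, 0.292, 0.2135]
eef_rot: [-1.571, 0.0, -1.123]
force: [0.7, 0.6, -0.5]
grip_width: 0.0941
```

Emit:
play_rows:
  twist:
    - [0, 0, -0.0448]
    - [0, 0, -0.0448]
    - [0, 0, -0.0448]
    - [0, 0, -0.0448]
    - [0, 0, -0.0448]
    - [0, 0, -0.0448]
    - [0, 0, -0.0448]
    - [0, 0, -0.0448]
    - [0, 0, -0.0448]
    - [0, 0, -0.0448]
    - [0, 0, 0]
    - [0, 0, 0]
  travel:
    - [0.32, -0.42, 0]
    - [0.32, -0.42, 0]
    - [0.32, -0.42, 0]
    - [0.32, -0.42, 0]
    - [0.32, -0.42, 0]
    - [0.32, -0.42, 0]
    - [0.32, -0.42, 0]
    - [0.32, -0.42, 0]
    - [0.32, -0.42, 0]
    - [0.32, -0.42, 0]
    - [0, 0, 0]
    - [0, 0, 0]
  grip: [-1, -1, -1, -1, -1, -1, -1, -1, -1, -1, -1, -1]

```text
time_s: 4.35
ee_pos: [0.5425, 0.0829, 0.2132]
eef_rot: [-1.571, -0.0, -1.824]
force: [-0.4, -0.4, 0.6]
grip_width: 0.0944
```

```bash
python3 - <<'E'
from h import *
for n in ['wrist','top','scene']:
    p=ctrl.camera(n);save(n+'1',p)
    for k in ['carriage','handle_top','tab','rider_wheel_face','rider_free_face','tally_top','tally_base']:
        print(n,k,[(np.round(d['point'],1).tolist(),round(d['confidence'],2)) for d in ctrl.boxes_of(k,p)[:3]])
    if n=='wrist':
        print(proj(p,[[.558,.077,.103]]))
        for d in ctrl.boxes_of('handle_top',p)[:1]: print(toz(p,d['point'],.103))
print(ctrl.get_obs())
E
```

```text
wrist carriage [([263.6, 179.7], 0.83)]
wrist handle_top [([265.9, 178.7], 0.9)]
wrist tab [([263.1, 177.3], 0.64)]
wrist rider_wheel_face [([220.2, 166.1], 0.57), ([264.4, 42.1], 0.42)]
wrist rider_free_face []
wrist tally_top [([261.1, 150.7], 0.55)]
wrist tally_base [([254.2, 357.1], 0.69)]
[[267.5174232  193.72964583]]
[0.5599079  0.09094823 0.103     ]
top carriage [([210.9, 183.5], 0.71)]
top handle_top [([212.1, 183.5], 0.49)]
top tab [([213.1, 185.3], 0.66)]
top rider_wheel_face [([229.4, 188.3], 0.65)]
top rider_free_face []
top tally_top []
top tally_base [([320.9, 265.1], 0.89), ([315.8, 210.4], 0.67)]
scene carriage []
scene handle_top []
scene tab []
scene rider_wheel_face []
scene rider_free_face []
scene tally_top [([341.0, 219.0], 0.65), ([309.6, 199.1], 0.63), ([192.6, 224.1], 0.29)]
scene tally_base [([308.2, 203.0], 0.61), ([337.1, 225.0], 0.59)]
{'time_s': 5.6, 'qpos': array([8.48710887e-02, 2.97622563e-01, 1.52398910e+00, 3.33642156e-06,
       1.31999654e+00, 3.38290391e-01]), 'joint_vel': array([ 1.29245463e-03,  5.99515597e-04, -1.79002341e-03,  1.02061456e-03,
        1.46247735e-03, -6.48151022e-05]), 'tau': array([ 1.74607226e-04, -5.30523705e+01, -3.53139639e+01,  7.30795157e-02,
       -9.20911756e-03, -7.99273334e-05]), 'ee_pos': array([0.54266439, 0.08290049, 0.21342862]), 'eef_rot': array([-1.57081206e+00, -2.10887514e-06, -1.82421646e+00]), 'force': array([0.17191418, 1.26908844, 0.03528794]), 'moment': array([-0.10334806,  0.06379659,  0.01911212]), 'grip_width': 0.09394126311529936}
```

View pics/wrist1.png

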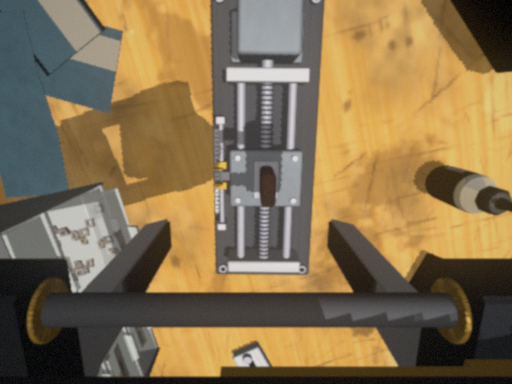

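View pics/scene1.png

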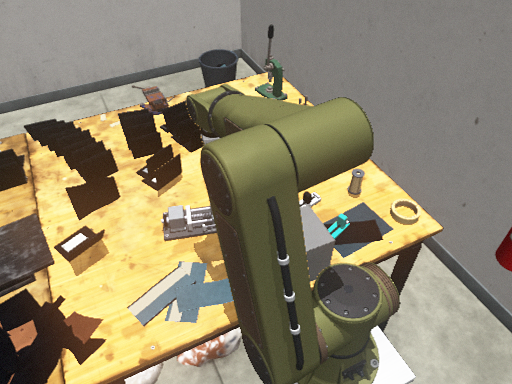

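```bash
python3 - <<'E'
from h import *
p=ctrl.camera('wrist')
R,_=cv2.Rodrigues(np.array(p['rvec']));print('cam',-R.T@np.array(p['tvec']),'axis',R[2])
o=np.array([.5573,.0777,0]);c,s=np.cos(-.253),np.sin(-.253)
B=np.array([[c,-s,0],[s,c,0],[0,0,1]])
im=np.ascontiguousarray(p['img'][:,:,::-1]);S=4;im=cv2.resize(im[110:280,190:350],None,fx=S,fy=S,interpolation=2)
pts=[[x,y,.103] for x,y in [(-.007,-.016),(.007,-.016),(.007,.016),(-.007,.016)]]+[[x,y,.05] for x,y in [(-.039,-.031),(.039,-.031),(.039,.031),(-.039,.031)]]+[[-.06,-.135,.012],[.06,-.135,.012],[-.024,.105,.048],[.024,-.105,.048]]
for q in proj(p,[o+B@np.array(x) for x in pts]): cv2.circle(im,tuple(int(v) for v in (q-[190,110])*S),3,(0,0,255),-1)
cv2.imwrite('pics/w2.png',im[:600])
E
```

```text
cam [0.55980202 0.15058981 0.38492654] axis [-0.06125592 -0.23556929 -0.96992516]
```

View pics/w2.png

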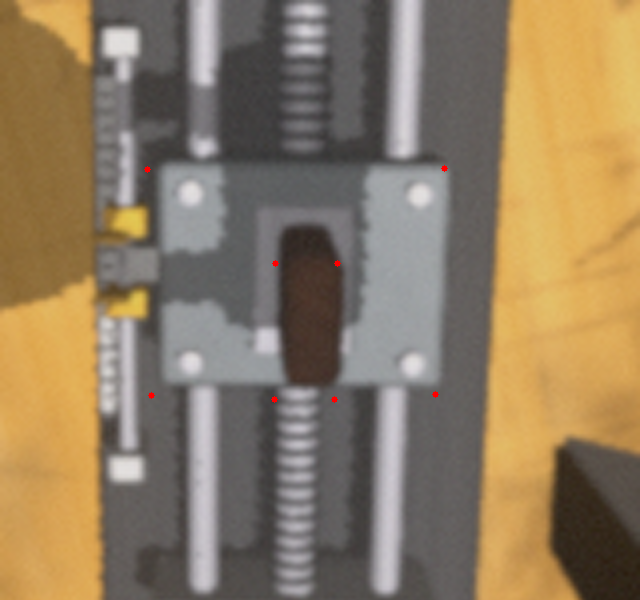

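```bash
python3 - <<'E'
from h import *
p=ctrl.camera('wrist')
f=lambda q,z:toz(p,(q[0]/4+190,q[1]/4+110),z)
C=np.array([f(q,.05) for q in [(160,165),(447,163),(438,385),(165,385)]]);print(C.round(4),C.mean(0))
print(np.degrees([np.arctan2(*(C[0]-C[3])[:2]),np.arctan2(*(C[1]-C[2])[:2])]))
H=np.array([f(q,.103) for q in [(281,255),(340,255),(340,385),(286,385)]]);print(H.round(4),H.mean(0))
for q in [(147,222),(147,304),(140,265)]: print(f(q,.04))
# bed long edges
for q in [(92,0),(104,600),(510,0),(475,600)]: print('edge',f(q,.012).round(4))
E
```

```text
[[0.5307 0.1177 0.05  ]
 [0.6037 0.0993 0.05  ]
 [0.5885 0.0406 0.05  ]
 [0.5161 0.0594 0.05  ]] [0.55975243 0.07921922 0.05      ]
[14.09071355 14.58208156]
[[0.5563 0.0966 0.103 ]
 [0.5691 0.0933 0.103 ]
 [0.5621 0.0636 0.103 ]
 [0.55   0.0668 0.103 ]] [0.55936841 0.08007104 0.103     ]
[0.52230646 0.10261912 0.04      ]
[0.51615228 0.08048364 0.04      ]
[0.51723758 0.09158443 0.04      ]
edge [0.5212 0.1638 0.012 ]
edge [ 0.4734 -0.0149  0.012 ]
edge [0.6358 0.134  0.012 ]
edge [ 0.5878 -0.0447  0.012 ]
```

Emit:
play_rows:
  twist:
    - [0, 0, 0]
    - [0, 0, 0]
    - [0, 0, 0]
    - [0, 0, 0]
    - [0, 0, 0]
    - [0, 0, 0]
    - [0, 0, 0]
    - [0, 0, 0]
    - [0, 0, 0]
    - [0, 0, 0]
  travel:
    - [0.17, -0.04, 0]
    - [0.16, -0.04, -0.31]
    - [0, 0, -0.32]
    - [0, 0, -0.32]
    - [0, 0, -0.32]
    - [0, 0, -0.32]
    - [0, 0, -0.32]
    - [0, 0, -0.32]
    - [0, 0, -0.32]
    - [0, 0, -0.32]
  grip: [-0.3, -0.3, -0.3, -0.3, -0.3, -0.3, -0.3, -0.3, -0.3, -0.3]
  force: 8

```text
time_s: 6.7
ee_pos: [0.5592, 0.0786, 0.0679]
eef_rot: [-1.572, -0.0, -1.824]
force: [-0.4, 0.4, 0.5]
grip_width: 0.0612
```

```bash
python3 - <<'E'
from h import *
p=ctrl.camera('wrist');save('w3',p)
o=ctrl.get_obs();print(o['ee_pos'],o['force'],o['grip_width'])
E
```

```text
[0.55794196 0.07854737 0.06531208] [-0.07775199 -0.12275027 -2.44761338] 0.06117693406814389
```

View pics/w3.png

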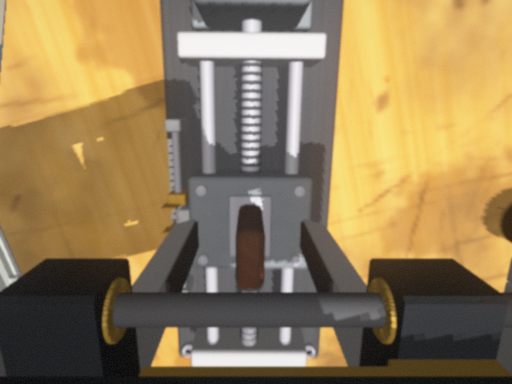

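Emit:
play_rows:
  twist:
    - [0, 0, 0]
    - [0, 0, 0]
    - [0, 0, 0]
    - [0, 0, 0]
    - [0, 0, 0]
    - [0, 0, 0]
    - [0, 0, 0]
    - [0, 0, 0]
    - [0, 0, 0]
    - [0, 0, 0]
  travel:
    - [0, 0, 0.1]
    - [0, 0, 0]
    - [0, 0, 0]
    - [0, 0, 0]
    - [0, 0, 0]
    - [0, 0, 0]
    - [0, 0, 0]
    - [0, 0, 0]
    - [0, 0, 0]
    - [0, 0, 0]
  grip: [-0.2, 0.2, 0.5, 0.7, 1, 1, 1, 1, 1, 1]
  force: 8

```text
time_s: 7.75
ee_pos: [0.5596, 0.0788, 0.0751]
eef_rot: [-1.57, 0.0, -1.824]
force: [4.7, -0.7, -1.0]
grip_width: 0.0142
```

```bash
python3 - <<'E'
from h import *
for i in range(3):
    p=ctrl.camera('wrist')
    o=ctrl.get_obs();print(o['ee_pos'],o['force'],o['grip_width'])
save('w4',p)
E
```

```text
[0.55963314 0.07881662 0.075102  ] [ 5.16358512 -1.49481715 -1.83898805] 0.013940891716252464
[0.55962321 0.07878984 0.07509818] [ 5.2791297  -1.16560473 -2.6544142 ] 0.01399681387996461
[0.55959111 0.07880428 0.0750652 ] [ 4.86646154 -0.78581613 -1.30889113] 0.0139526750167348
```

View pics/w4.png

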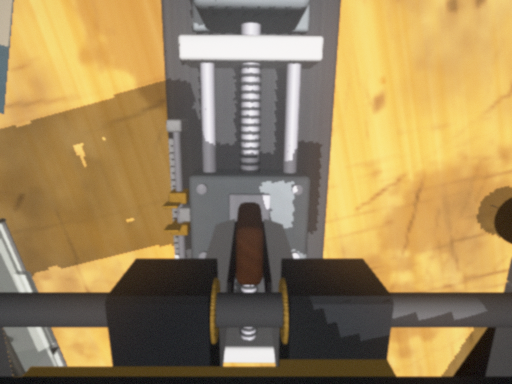

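Emit:
play_rows:
  twist:
    - [0, 0, 0]
    - [0, 0, 0]
    - [0, 0, 0]
    - [0, 0, 0]
    - [0, 0, 0]
    - [0, 0, 0]
  travel:
    - [0.0025, 0.0097, 0]
    - [0.0025, 0.0097, 0]
    - [0.0025, 0.0097, 0]
    - [0.0025, 0.0097, 0]
    - [0.0025, 0.0097, 0]
    - [0, 0, 0]
  grip: [1, 1, 1, 1, 1, 1]

```text
time_s: 8.5
ee_pos: [0.5603, 0.0812, 0.0751]
eef_rot: [-1.57, 0.0, -1.824]
force: [6.0, -1.0, -2.7]
grip_width: 0.0141
```

Emit:
play_rows:
  twist:
    - [0, 0, 0]
    - [0, 0, 0]
    - [0, 0, 0]
  travel:
    - [0.0025, 0.0097, 0]
    - [0.0025, 0.0097, 0]
    - [0, 0, 0]
  grip: [1, 1, 1]

```text
time_s: 8.8
ee_pos: [0.5605, 0.0822, 0.0751]
eef_rot: [-1.57, 0.0, -1.824]
force: [5.4, -2.1, -1.3]
grip_width: 0.0142
```

```bash
cat > f.py <<'E'
from h import *
u=np.array([.251,.968,0]);F=[]
for i in range(4):
    p=ctrl.camera('wrist')
    o=ctrl.get_obs();F.append(o['force']@u)
print(np.round(F,2),np.mean(F),'y',(o['ee_pos']-[.559,.079,0])@u*1000,o['ee_pos'],o['grip_width'],o['time_s'])
im=cv2.resize(p['img'][150:270,130:290,::-1],None,fx=4,fy=4,interpolation=2)
import sys
if len(sys.argv)>1: cv2.imwrite(f'pics/{sys.argv[1]}.png',im)
E
python3 f.py g1
```

```text
[ 0.76 -0.63  0.24 -0.28] 0.022679304315638124 y 3.392039029775843 [0.56051488 0.08211137 0.07509417] 0.014167515743108698 9.0
```

View pics/g1.png

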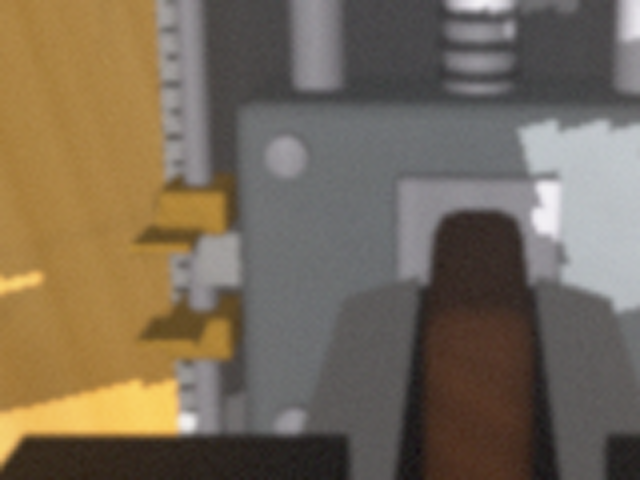

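Emit:
play_rows:
  twist:
    - [0, 0, 0]
    - [0, 0, 0]
    - [0, 0, 0]
  travel:
    - [0.0025, 0.0097, 0]
    - [0.0025, 0.0097, 0]
    - [0, 0, 0]
  grip: [1, 1, 1]

```text
time_s: 9.3
ee_pos: [0.5607, 0.083, 0.0751]
eef_rot: [-1.57, -0.0, -1.824]
force: [5.4, -3.1, -1.7]
grip_width: 0.0143
```

Emit:
play_rows:
  twist:
    - [0, 0, 0]
    - [0, 0, 0]
    - [0, 0, 0]
  travel:
    - [0.0025, 0.0097, 0]
    - [0.0025, 0.0097, 0]
    - [0, 0, 0]
  grip: [1, 1, 1]

```text
time_s: 9.6
ee_pos: [0.561, 0.084, 0.0751]
eef_rot: [-1.57, 0.0, -1.824]
force: [6.2, -2.3, -1.8]
grip_width: 0.0141
```

```bash
python3 f.py
```

```text
[-1.63 -0.11 -0.45 -0.9 ] -0.7735148909573953 y 5.326104793727841 [0.56099679 0.08398441 0.07508222] 0.013803415926621324 9.8
```

Free so far (~0.8 N drag). Continue.

Emit:
play_rows:
  twist:
    - [0, 0, 0]
    - [0, 0, 0]
    - [0, 0, 0]
  travel:
    - [0.0025, 0.0097, 0]
    - [0.0025, 0.0097, 0]
    - [0, 0, 0]
  grip: [1, 1, 1]

```text
time_s: 10.1
ee_pos: [0.5613, 0.085, 0.0751]
eef_rot: [-1.57, 0.0, -1.824]
force: [4.7, -2.3, -1.4]
grip_width: 0.0139
```

Emit:
play_rows:
  twist:
    - [0, 0, 0]
    - [0, 0, 0]
    - [0, 0, 0]
  travel:
    - [0.0025, 0.0097, 0]
    - [0.0025, 0.0097, 0]
    - [0, 0, 0]
  grip: [1, 1, 1]

```text
time_s: 10.4
ee_pos: [0.5615, 0.0859, 0.0751]
eef_rot: [-1.57, 0.0, -1.824]
force: [5.6, -2.4, -2.2]
grip_width: 0.0141
```

Emit:
play_rows:
  twist:
    - [0, 0, 0]
    - [0, 0, 0]
    - [0, 0, 0]
  travel:
    - [0.0025, 0.0097, 0]
    - [0.0025, 0.0097, 0]
    - [0, 0, 0]
  grip: [1, 1, 1]

```text
time_s: 10.7
ee_pos: [0.5618, 0.0869, 0.0751]
eef_rot: [-1.57, 0.0, -1.824]
force: [4.7, -2.2, -1.6]
grip_width: 0.0142
```

Emit:
play_rows:
  twist:
    - [0, 0, 0]
    - [0, 0, 0]
    - [0, 0, 0]
  travel:
    - [0.0025, 0.0097, 0]
    - [0.0025, 0.0097, 0]
    - [0, 0, 0]
  grip: [1, 1, 1]

```text
time_s: 11.0
ee_pos: [0.5621, 0.0879, 0.0751]
eef_rot: [-1.569, 0.0, -1.824]
force: [4.4, -1.7, -2.5]
grip_width: 0.0142
```

Emit:
play_rows:
  twist:
    - [0, 0, 0]
    - [0, 0, 0]
    - [0, 0, 0]
  travel:
    - [0.0025, 0.0097, 0]
    - [0.0025, 0.0097, 0]
    - [0, 0, 0]
  grip: [1, 1, 1]

```text
time_s: 11.3
ee_pos: [0.5623, 0.0888, 0.0751]
eef_rot: [-1.57, 0.0, -1.824]
force: [6.1, -3.5, -1.4]
grip_width: 0.0143
```

Emit:
play_rows:
  twist:
    - [0, 0, 0]
    - [0, 0, 0]
    - [0, 0, 0]
  travel:
    - [0.0025, 0.0097, 0]
    - [0.0025, 0.0097, 0]
    - [0, 0, 0]
  grip: [1, 1, 1]

```text
time_s: 11.6
ee_pos: [0.5625, 0.0898, 0.0751]
eef_rot: [-1.57, -0.0, -1.824]
force: [5.5, -2.5, -1.1]
grip_width: 0.0138
```

```bash
python3 f.py g2
```

```text
[-1.05 -1.26 -0.7  -0.64] -0.9142663370172079 y 11.342169139719958 [0.56256407 0.08979296 0.07510159] 0.014062597482689329 11.8
```

View pics/g2.png

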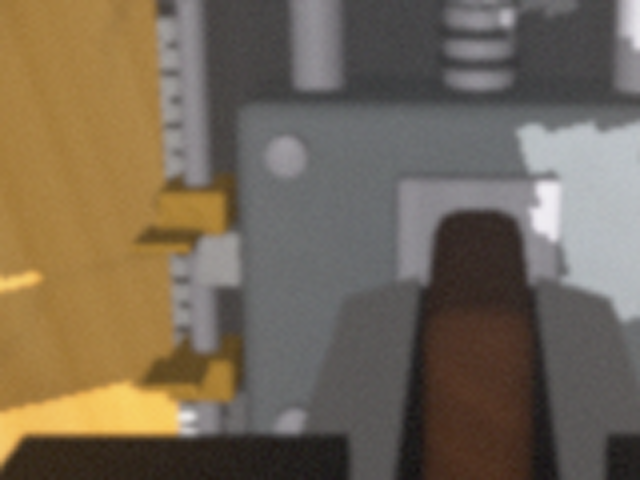

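Emit:
play_rows:
  twist:
    - [0, 0, 0]
    - [0, 0, 0]
    - [0, 0, 0]
  travel:
    - [0.0025, 0.0097, 0]
    - [0.0025, 0.0097, 0]
    - [0, 0, 0]
  grip: [1, 1, 1]

```text
time_s: 12.1
ee_pos: [0.5628, 0.0908, 0.0751]
eef_rot: [-1.569, -0.0, -1.824]
force: [5.1, -3.0, -2.5]
grip_width: 0.014
```

Emit:
play_rows:
  twist:
    - [0, 0, 0]
    - [0, 0, 0]
    - [0, 0, 0]
  travel:
    - [0.0025, 0.0097, 0]
    - [0.0025, 0.0097, 0]
    - [0, 0, 0]
  grip: [1, 1, 1]

```text
time_s: 12.4
ee_pos: [0.563, 0.0914, 0.0751]
eef_rot: [-1.57, -0.001, -1.824]
force: [5.5, -4.4, -1.0]
grip_width: 0.0139
```

```bash
python3 f.py
```

```text
[-3.61 -3.71 -3.64 -3.45] -3.603374258876481 y 13.01482009492542 [0.5629897  0.09141054 0.07510098] 0.014056319529054086 12.6
```

Emit:
play_rows:
  twist:
    - [0, 0, 0]
    - [0, 0, 0]
    - [0, 0, 0]
  travel:
    - [0.0025, 0.0097, 0]
    - [0, 0, 0]
    - [0, 0, 0]
  grip: [1, 1, 1]

```text
time_s: 12.9
ee_pos: [0.563, 0.0916, 0.0751]
eef_rot: [-1.57, -0.001, -1.825]
force: [4.0, -6.9, -0.8]
grip_width: 0.014
```

```bash
python3 f.py
```

```text
[-5.48 -5.25 -5.24 -5.92] -5.4751617706358005 y 13.269822490220479 [0.56306654 0.09165405 0.07510161] 0.013833806984811865 13.1
```

Emit:
play_rows:
  twist:
    - [0, 0, 0]
    - [0, 0, 0]
    - [0, 0, 0]
    - [0, 0, 0]
    - [0, 0, 0]
    - [0, 0, 0]
  travel:
    - [0.0012, 0.005, 0]
    - [0, 0, 0]
    - [0, 0, 0]
    - [0, 0, 0]
    - [0, 0, 0]
    - [0, 0, 0]
  grip: [1, 1, 1, 1, 1, 1]

```text
time_s: 13.7
ee_pos: [0.5631, 0.0917, 0.0751]
eef_rot: [-1.57, -0.001, -1.825]
force: [4.0, -8.0, -0.1]
grip_width: 0.0141
```

```bash
python3 f.py g3
```

```text
[-7.32 -7.24 -6.68 -6.31] -6.887207701095994 y 13.351715207825116 [0.56307832 0.09173559 0.07509719] 0.013860935693525393 13.9
```

View pics/g3.png

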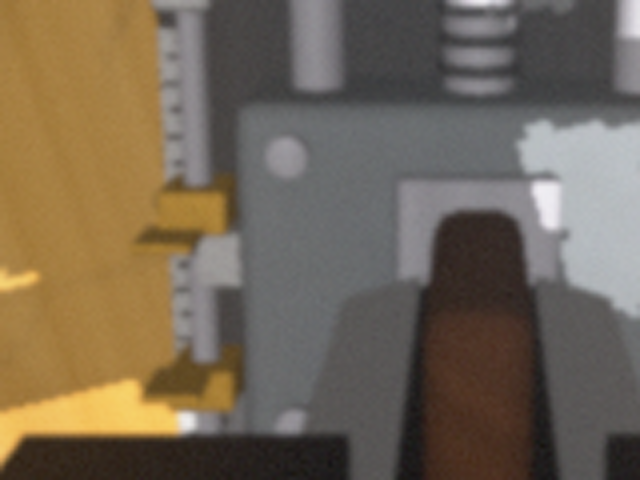

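Emit:
play_rows:
  twist:
    - [0, 0, 0]
    - [0, 0, 0]
    - [0, 0, 0]
    - [0, 0, 0]
    - [0, 0, 0]
    - [0, 0, 0]
    - [0, 0, 0]
    - [0, 0, 0]
    - [0, 0, 0]
    - [0, 0, 0]
    - [0, 0, 0]
    - [0, 0, 0]
  travel:
    - [-0.006, -0.0232, 0]
    - [-0.006, -0.0232, 0]
    - [-0.006, -0.0232, 0]
    - [-0.006, -0.0232, 0]
    - [-0.006, -0.0232, 0]
    - [-0.006, -0.0232, 0]
    - [-0.006, -0.0232, 0]
    - [-0.006, -0.0232, 0]
    - [-0.006, -0.0232, 0]
    - [-0.006, -0.0232, 0]
    - [-0.006, -0.0232, 0]
    - [0, 0, 0]
  grip: [1, 1, 1, 1, 1, 1, 1, 1, 1, 1, 1, 1]

```text
time_s: 15.1
ee_pos: [0.5599, 0.0797, 0.0751]
eef_rot: [-1.57, 0.0, -1.825]
force: [5.2, -1.8, -0.4]
grip_width: 0.014
```

```bash
python3 f.py g4
```

```text
[-0.94 -1.15 -0.66 -0.62] -0.8420798196629388 y 0.9501398273399722 [0.55986985 0.079756   0.07509382] 0.013943561766807026 15.3
```

View pics/g4.png

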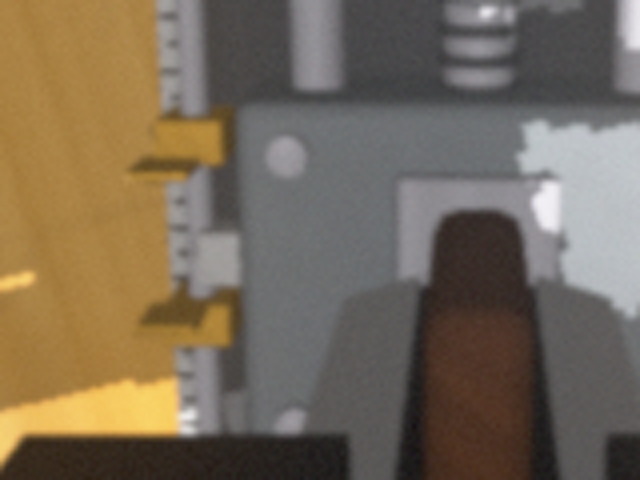

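Emit:
play_rows:
  twist:
    - [0, 0, 0]
    - [0, 0, 0]
    - [0, 0, 0]
    - [0, 0, 0]
    - [0, 0, 0]
    - [0, 0, 0]
  travel:
    - [-0.0025, -0.0097, 0]
    - [-0.0025, -0.0097, 0]
    - [-0.0025, -0.0097, 0]
    - [-0.0025, -0.0097, 0]
    - [-0.0025, -0.0097, 0]
    - [0, 0, 0]
  grip: [1, 1, 1, 1, 1, 1]

```text
time_s: 15.9
ee_pos: [0.5593, 0.0774, 0.0751]
eef_rot: [-1.57, 0.0, -1.824]
force: [5.8, -1.8, -2.0]
grip_width: 0.014
```

Emit:
play_rows:
  twist:
    - [0, 0, 0]
    - [0, 0, 0]
    - [0, 0, 0]
  travel:
    - [-0.0025, -0.0097, 0]
    - [-0.0025, -0.0097, 0]
    - [0, 0, 0]
  grip: [1, 1, 1]

```text
time_s: 16.2
ee_pos: [0.559, 0.0765, 0.0751]
eef_rot: [-1.57, 0.0, -1.824]
force: [6.2, -0.5, -2.8]
grip_width: 0.0141
```

Emit:
play_rows:
  twist:
    - [0, 0, 0]
    - [0, 0, 0]
    - [0, 0, 0]
  travel:
    - [-0.0025, -0.0097, 0]
    - [-0.0025, -0.0097, 0]
    - [0, 0, 0]
  grip: [1, 1, 1]

```text
time_s: 16.5
ee_pos: [0.5587, 0.0755, 0.0751]
eef_rot: [-1.57, 0.0, -1.824]
force: [4.8, -0.9, -2.4]
grip_width: 0.0142
```

Emit:
play_rows:
  twist:
    - [0, 0, 0]
    - [0, 0, 0]
    - [0, 0, 0]
  travel:
    - [-0.0025, -0.0097, 0]
    - [-0.0025, -0.0097, 0]
    - [0, 0, 0]
  grip: [1, 1, 1]

```text
time_s: 16.8
ee_pos: [0.5585, 0.0746, 0.0751]
eef_rot: [-1.57, 0.0, -1.824]
force: [4.6, -1.3, -2.2]
grip_width: 0.0141
```

Emit:
play_rows:
  twist:
    - [0, 0, 0]
    - [0, 0, 0]
    - [0, 0, 0]
  travel:
    - [-0.0025, -0.0097, 0]
    - [-0.0025, -0.0097, 0]
    - [0, 0, 0]
  grip: [1, 1, 1]

```text
time_s: 17.1
ee_pos: [0.5584, 0.074, 0.0751]
eef_rot: [-1.569, 0.001, -1.824]
force: [6.1, 3.4, -2.7]
grip_width: 0.0137
```

```bash
python3 f.py
```

```text
[4.19 3.91 4.64 3.01] 3.9360291530036764 y -4.997092195348737 [0.55833172 0.074011   0.07509882] 0.01444882178903071 17.3
```

Emit:
play_rows:
  twist:
    - [0, 0, 0]
    - [0, 0, 0]
    - [0, 0, 0]
    - [0, 0, 0]
    - [0, 0, 0]
    - [0, 0, 0]
  travel:
    - [-0.002, -0.008, 0]
    - [0, 0, 0]
    - [0, 0, 0]
    - [0, 0, 0]
    - [0, 0, 0]
    - [0, 0, 0]
  grip: [1, 1, 1, 1, 1, 1]

```text
time_s: 17.9
ee_pos: [0.5583, 0.0738, 0.0751]
eef_rot: [-1.569, 0.001, -1.824]
force: [6.7, 4.0, -4.0]
grip_width: 0.014
```

```bash
python3 f.py g5
```

```text
[5.82 5.2  5.6  6.21] 5.708403000544352 y -5.199630672436695 [0.55830392 0.07380897 0.07510347] 0.013943378521295043 18.1
```

View pics/g5.png

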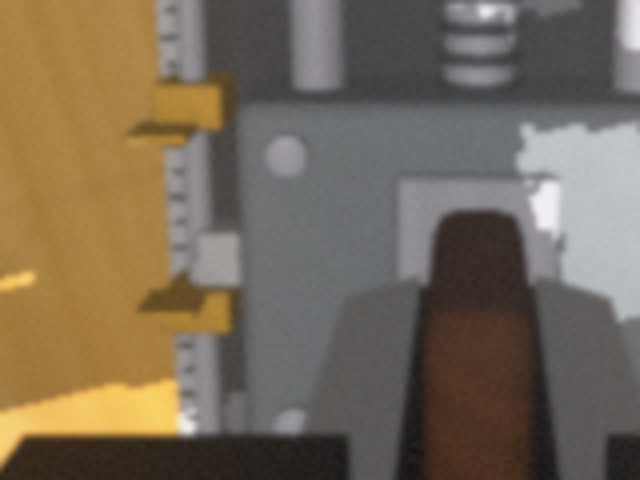

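Emit:
play_rows:
  twist:
    - [0, 0, 0]
    - [0, 0, 0]
    - [0, 0, 0]
    - [0, 0, 0]
    - [0, 0, 0]
    - [0, 0, 0]
    - [0, 0, 0]
    - [0, 0, 0]
    - [0, 0, 0]
    - [0, 0, 0]
    - [0, 0, 0]
    - [0, 0, 0]
  travel:
    - [0.005, 0.019, 0]
    - [0.005, 0.019, 0]
    - [0.005, 0.019, 0]
    - [0.005, 0.019, 0]
    - [0.005, 0.019, 0]
    - [0.005, 0.019, 0]
    - [0.005, 0.019, 0]
    - [0.005, 0.019, 0]
    - [0.005, 0.019, 0]
    - [0.005, 0.019, 0]
    - [0, 0, 0]
    - [0, 0, 0]
  grip: [1, 1, 1, 1, 1, 1, 1, 1, 1, 1, 1, 1]

```text
time_s: 19.3
ee_pos: [0.5607, 0.0827, 0.0751]
eef_rot: [-1.57, 0.0, -1.824]
force: [4.9, -0.8, -1.1]
grip_width: 0.0142
```

Emit:
play_rows:
  twist:
    - [0, 0, 0]
    - [0, 0, 0]
    - [0, 0, 0]
    - [0, 0, 0]
    - [0, 0, 0]
    - [0, 0, 0]
    - [0, 0, 0]
    - [0, 0, 0]
  travel:
    - [0, 0, 0]
    - [0, 0, 0]
    - [0, 0, 0]
    - [0, 0, 0]
    - [0, 0, 0]
    - [0, 0, 0]
    - [0, 0, 0]
    - [0, 0, 0]
  grip: [0.6, 0.5, 0.4, 0.3, 0.2, 0, -0.1, -0.2]

```text
time_s: 20.1
ee_pos: [0.5602, 0.0828, 0.0749]
eef_rot: [-1.571, -0.0, -1.824]
force: [0.7, -0.4, 0.4]
grip_width: 0.0549
```

```bash
python3 f.py g6
```

```text
[-0.16 -0.02  0.01  0.87] 0.17821926901878266 y 3.944267671518407 [0.56019754 0.08276414 0.07494935] 0.05663925399380905 20.3
```

View pics/g6.png

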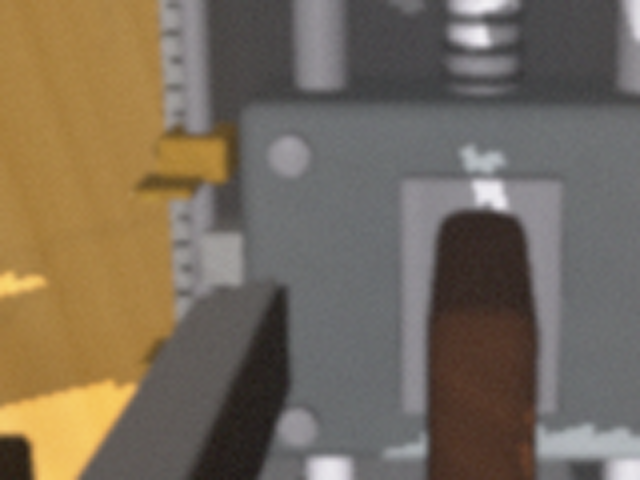

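Emit:
play_rows:
  twist:
    - [0, 0, 0]
    - [0, 0, 0]
    - [0, 0, 0]
    - [0, 0, 0]
    - [0, 0, 0]
    - [0, 0, 0]
    - [0, 0, 0]
    - [0, 0, 0]
    - [0, 0, 0]
    - [0, 0, 0]
  travel:
    - [0, 0, 0.1]
    - [0, 0, 0.3]
    - [0, 0, 0.35]
    - [0, 0, 0.35]
    - [0, 0, 0.35]
    - [0, 0, 0.35]
    - [0, 0, 0.35]
    - [0, 0, 0.35]
    - [0, 0, 0.2]
    - [0, 0, 0]
  grip: [-0.3, -0.3, -0.3, -0.3, -0.3, -0.3, -0.3, -0.3, -0.3, -0.3]

```text
time_s: 21.3
ee_pos: [0.5606, 0.0828, 0.2113]
eef_rot: [-1.569, 0.001, -1.824]
force: [-0.8, -0.4, -0.4]
grip_width: 0.0615
```

```bash
python3 - <<'E'
from h import *
p=ctrl.camera('wrist')
cv2.imwrite('pics/w5.png',cv2.resize(p['img'][120:270,190:330,::-1],None,fx=4,fy=4,interpolation=2))
E
```

```text
(no output)
```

View pics/w5.png

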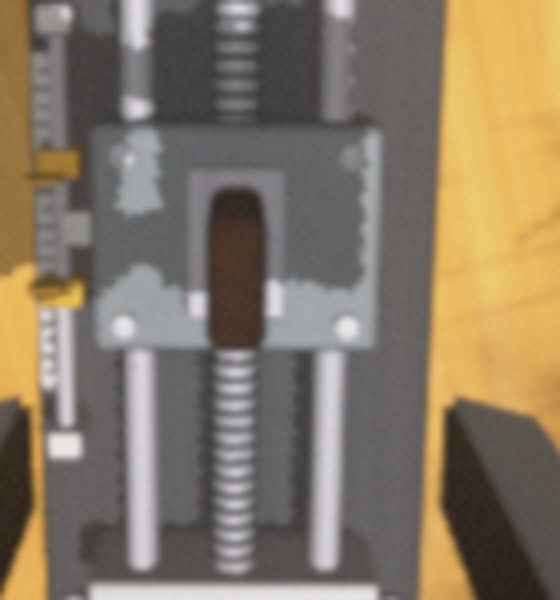

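Emit:
play_rows:
  twist:
    - [0, 0, 0.024]
    - [0, 0, 0.024]
    - [0, 0, 0.024]
    - [0, 0, 0.024]
    - [0, 0, 0.024]
    - [0, 0, 0.024]
    - [0, 0, 0.024]
    - [0, 0, 0.024]
    - [0, 0, 0.024]
    - [0, 0, 0.024]
    - [0, 0, 0.024]
    - [0, 0, 0.024]
  travel:
    - [-0.113, -0.5, 0]
    - [-0.113, -0.5, 0]
    - [-0.113, -0.5, 0]
    - [-0.113, -0.5, 0]
    - [-0.113, -0.5, 0]
    - [-0.113, -0.5, 0]
    - [-0.113, -0.5, 0]
    - [-0.113, -0.5, 0]
    - [-0.113, -0.5, 0]
    - [-0.113, -0.5, 0]
    - [-0.113, -0.5, 0]
    - [-0.113, -0.5, 0]
  grip: [-0.3, -0.3, -0.3, -0.3, -0.3, -0.3, -0.3, -0.3, -0.3, -0.3, -0.3, -0.3]

```text
time_s: 22.55
ee_pos: [0.4917, -0.2181, 0.2088]
eef_rot: [-1.572, 0.001, -1.37]
force: [0.4, -0.0, 0.5]
grip_width: 0.0608
```

Emit:
play_rows:
  twist:
    - [0, 0, 0]
    - [0, 0, 0]
    - [0, 0, 0]
  travel:
    - [0, 0, 0]
    - [0, 0, 0]
    - [0, 0, 0]
  grip: [-0.3, -0.3, -0.3]

```text
time_s: 22.85
ee_pos: [0.4925, -0.2164, 0.2095]
eef_rot: [-1.571, 0.001, -1.372]
force: [-0.1, 0.0, 0.5]
grip_width: 0.0609
```

```bash
python3 - <<'E'
from h import *
p=ctrl.camera('wrist');save('w6',p)
for k in ['tally_top','tally_base']: print(k,[(d['point'],d['confidence']) for d in ctrl.boxes_of(k,p)])
cv2.imwrite('pics/w6z.png',cv2.resize(p['img'][100:250,150:350,::-1],None,fx=4,fy=4,interpolation=2))
print(ctrl.get_obs()['ee_pos'])
E
```

```text
tally_top [([242.0, 181.5], 0.83), ([361.3, 246.6], 0.6), ([113.4, 199.6], 0.56)]
tally_base [([115.3, 166.2], 0.85), ([245.5, 170.6], 0.7)]
[ 0.49257207 -0.21649635  0.20984853]
```

View pics/w6.png

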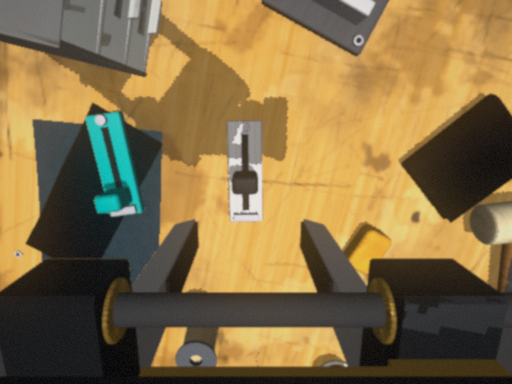

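View pics/w6z.png

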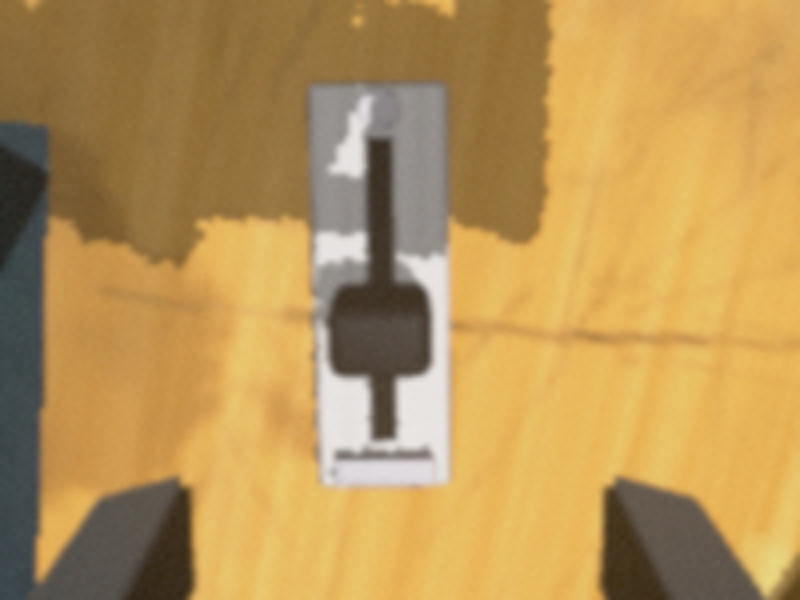

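```bash
python3 - <<'E'
from h import *
p=ctrl.camera('wrist')
f=lambda q,z:toz(p,(q[0]/4+150,q[1]/4+100),z)
print('top',f((381,347),.054),f((331,347),.054),f((431,347),.054),f((381,320),.054),f((381,375),.054))
C=np.array([f(q,.014) for q in [(308,85),(447,85),(450,485),(321,485)]]);print(C,C.mean(0))
print(np.degrees([np.arctan2(*(C[0]-C[3])[:2]),np.arctan2(*(C[1]-C[2])[:2])]),f((381,103),.021),f((383,470),.021))
E
```

```text
top [ 0.48926245 -0.22281928  0.054     ] [ 0.47634494 -0.22542353  0.054     ] [ 0.50217986 -0.22021505  0.054     ] [ 0.48784705 -0.21569523  0.054     ] [ 0.49074618 -0.2302872   0.054     ]
[[ 0.45575258 -0.16184397  0.014     ]
 [ 0.49408439 -0.15411678  0.014     ]
 [ 0.51956981 -0.27003952  0.014     ]
 [ 0.48113149 -0.27778935  0.014     ]] [ 0.48763457 -0.21594741  0.014     ]
[-12.34656654 -12.39913167] [ 0.47687465 -0.16236985  0.021     ] [ 0.49827852 -0.26704938  0.021     ]
```

Emit:
play_rows:
  twist:
    - [0, 0, 0.011]
    - [0, 0, 0]
    - [0, 0, 0]
    - [0, 0, 0]
    - [0, 0, 0]
    - [0, 0, 0]
    - [0, 0, 0]
    - [0, 0, 0]
    - [0, 0, 0]
    - [0, 0, 0]
    - [0, 0, 0]
    - [0, 0, 0]
  travel:
    - [-0.07, -0.11, 0]
    - [0, 0, -0.35]
    - [0, 0, -0.4]
    - [0, 0, -0.4]
    - [0, 0, -0.4]
    - [0, 0, -0.4]
    - [0, 0, -0.4]
    - [0, 0, -0.4]
    - [0, 0, -0.4]
    - [0, 0, -0.2]
    - [0, 0, 0]
    - [0, 0, 0]
  grip: [-0.3, -0.3, -0.3, -0.3, -0.3, -0.3, -0.3, -0.3, -0.3, -0.3, -0.3, -0.3]

```text
time_s: 24.25
ee_pos: [0.4892, -0.223, 0.0431]
eef_rot: [-1.57, -0.0, -1.354]
force: [0.7, 0.4, 0.3]
grip_width: 0.061
```

```bash
python3 - <<'E'
from h import *
p=ctrl.camera('wrist');save('w7',p)
o=ctrl.get_obs();print(o['ee_pos'],o['eef_rot'],o['force'])
E
```

```text
[ 0.48933454 -0.22301987  0.04342621] [-1.56975984e+00 -8.96740791e-04 -1.35436587e+00] [-0.14832211  0.13200713  0.56940706]
```

View pics/w7.png

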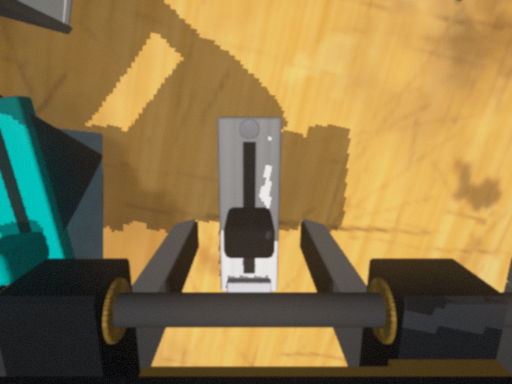

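Emit:
play_rows:
  twist:
    - [0, 0, 0]
    - [0, 0, 0]
    - [0, 0, 0]
    - [0, 0, 0]
    - [0, 0, 0]
    - [0, 0, 0]
    - [0, 0, 0]
    - [0, 0, 0]
    - [0, 0, 0]
  travel:
    - [0, 0, -0.07]
    - [0, 0, -0.07]
    - [0, 0, 0]
    - [0, 0, 0]
    - [0, 0, 0]
    - [0, 0, 0]
    - [0, 0, 0]
    - [0, 0, 0]
    - [0, 0, 0]
  grip: [-0.2, 0, 0.2, 0.4, 0.6, 1, 1, 1, 1]
  force: 10

```text
time_s: 25.2
ee_pos: [0.489, -0.2228, 0.0356]
eef_rot: [-1.571, -0.0, -1.355]
force: [0.6, -0.2, 1.3]
grip_width: 0.0279
```

Emit:
play_rows:
  twist:
    - [0, 0, 0]
    - [0, 0, 0]
    - [0, 0, 0]
    - [0, 0, 0]
    - [0, 0, 0]
    - [0, 0, 0]
    - [0, 0, 0]
    - [0, 0, 0]
    - [0, 0, 0]
    - [0, 0, 0]
    - [0, 0, 0]
  travel:
    - [-0.017, 0.078, 0]
    - [-0.017, 0.078, 0]
    - [-0.017, 0.078, 0]
    - [-0.017, 0.078, 0]
    - [-0.017, 0.078, 0]
    - [-0.017, 0.078, 0]
    - [-0.017, 0.078, 0]
    - [-0.017, 0.078, 0]
    - [-0.017, 0.078, 0]
    - [-0.017, 0.078, 0]
    - [0, 0, 0]
  grip: [1, 1, 1, 1, 1, 1, 1, 1, 1, 1, 1]

```text
time_s: 26.3
ee_pos: [0.4803, -0.1831, 0.0355]
eef_rot: [-1.571, 0.0, -1.354]
force: [1.8, 1.8, 3.2]
grip_width: 0.0276
```

```bash
python3 - <<'E'
from h import *
p=ctrl.camera('wrist');save('w8',p)
o=ctrl.get_obs();print(o['ee_pos'],o['eef_rot'],o['force'],o['grip_width'])
E
```

```text
[ 0.48040481 -0.18330852  0.03552614] [-1.57073682e+00  4.38323431e-04 -1.35432002e+00] [0.78138375 1.35555335 4.09612934] 0.02826409015023687
```

View pics/w8.png

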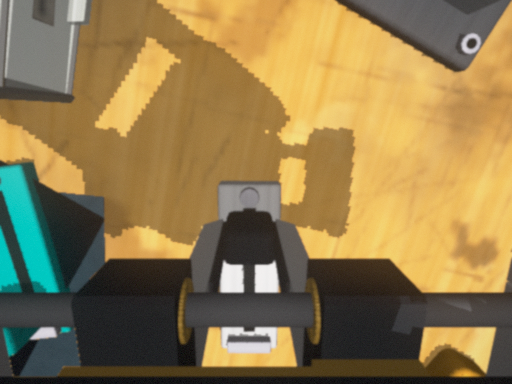

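Slider moved ~40 mm with the gripper; continue in small steps to the stop.

Emit:
play_rows:
  twist:
    - [0, 0, 0]
    - [0, 0, 0]
    - [0, 0, 0]
    - [0, 0, 0]
  travel:
    - [-0.0043, 0.0195, 0]
    - [-0.0043, 0.0195, 0]
    - [-0.0043, 0.0195, 0]
    - [0, 0, 0]
  grip: [1, 1, 1, 1]

```text
time_s: 26.75
ee_pos: [0.4801, -0.182, 0.0356]
eef_rot: [-1.57, -0.002, -1.355]
force: [3.8, -9.4, -2.4]
grip_width: 0.0282
```

Emit:
play_rows:
  twist:
    - [0, 0, 0]
    - [0, 0, 0]
    - [0, 0, 0]
    - [0, 0, 0]
    - [0, 0, 0]
    - [0, 0, 0]
  travel:
    - [0, 0, 0]
    - [0, 0, 0]
    - [0, 0, 0]
    - [0, 0, 0]
    - [0, 0, 0]
    - [0, 0, 0]
  grip: [0.3, 0.2, 0, -0.1, -0.2, -0.3]

```text
time_s: 27.35
ee_pos: [0.4797, -0.1807, 0.0354]
eef_rot: [-1.571, 0.0, -1.355]
force: [-0.5, 0.3, 0.0]
grip_width: 0.0596
```

Emit:
play_rows:
  twist:
    - [0, 0, 0]
    - [0, 0, 0]
    - [0, 0, 0]
    - [0, 0, 0]
    - [0, 0, 0]
    - [0, 0, 0]
    - [0, 0, 0]
    - [0, 0, 0]
    - [0, 0, 0]
    - [0, 0, 0]
    - [0, 0, 0]
    - [0, 0, 0]
  travel:
    - [0, 0, 0.1]
    - [0, 0, 0.35]
    - [0, 0, 0.4]
    - [0, 0, 0.4]
    - [0, 0, 0.4]
    - [0, 0, 0.4]
    - [0, 0, 0.4]
    - [0, 0, 0.4]
    - [0, 0, 0.4]
    - [0, 0, 0.3]
    - [0, 0, 0]
    - [0, 0, 0]
  grip: [-0.3, -0.3, -0.3, -0.3, -0.3, -0.3, -0.3, -0.3, -0.3, -0.3, -0.3, -0.3]

```text
time_s: 28.55
ee_pos: [0.4796, -0.1807, 0.2126]
eef_rot: [-1.571, 0.0, -1.355]
force: [-0.1, -0.6, 0.6]
grip_width: 0.0609
```

```bash
python3 - <<'E'
from h import *
p=ctrl.camera('wrist');save('w9',p)
q=ctrl.camera('top');cv2.imwrite('pics/t9.png',cv2.resize(q['img'][80:300,100:420,::-1],None,fx=2.5,fy=2.5,interpolation=2))
o=ctrl.get_obs();print(o['ee_pos'],o['force'],o['time_s'])
E
```

```text
[ 0.47939327 -0.18063564  0.21196872] [ 0.10240834  0.1000701  -0.36737134] 28.65
```

View pics/w9.png

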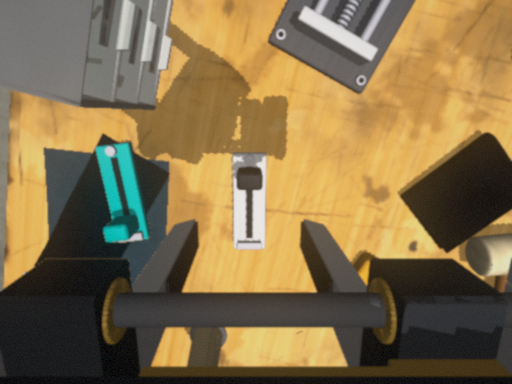

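View pics/t9.png

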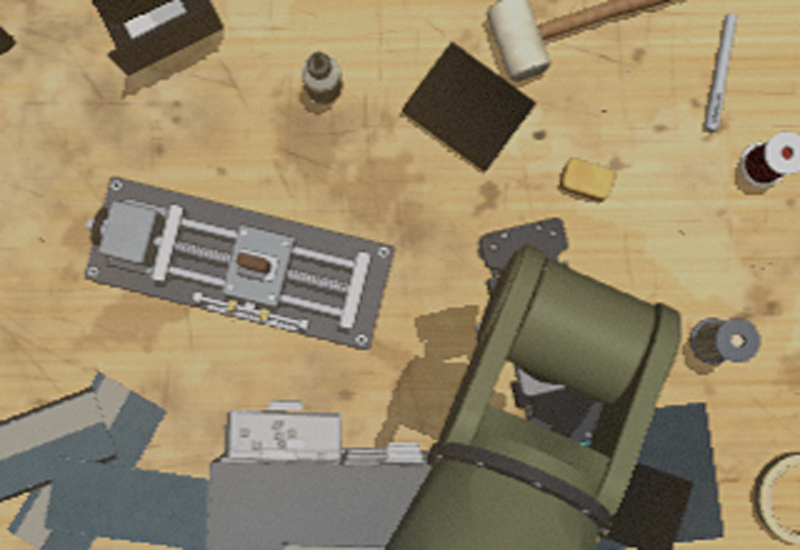

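```bash
python3 -c "
from h import *
print(ctrl.hand_in())"
```

```text
the job is handed in; nothing more can be done
None
```

I checked the nut both ways, found about 17 mm of free play, moved the tally slider to the round stud, and handed the job in. No verdict was reported.

- **Pushing towards the handwheel:** I eased the carriage over in small steps until the tool force read about 6.9 N. After subtracting drag, that is roughly 5.5 N on the screw, held for more than 0.5 s.
- **Pushing the other way:** the tool force read about 5.7 N, held the same way. The largest reading in either direction was about 7.3 N, well under the 15 N limit.
- **Free play:** the gripper covered about 18.5 mm between the two pushes, and the rider gap in the wrist picture looked the same. Taking off about 1.3 mm for the screw's give leaves about 17.2 mm, which is over 16 mm. I judged this from arm positions and rough pixel estimates, so it could be off by around a millimetre.
- **Tally slider:** I dragged it to the stud end until the stop pushed back with about 9 N. The last pictures show it standing there.
- **Carriage:** I put it back near the middle of its play and let go. The wrist picture taken after release showed the tab well clear of both riders, and the final top picture agrees.
- **Bystanders:** the bottle, spool and wax block sit in the final top picture where they were at the start. The gripper is open and raised, touching nothing.

The job took about 29 s of the 72 s allowed, and no check failed or disagreed.

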